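# Feed one wheel blank into the drilling jig and swing the bush over it

### The job

Get one wheel blank ready for drilling: with the fingertips, press the magazine's plunger all the way in once and let it spring back, so that the single lowest blank comes out onto the lane. Nudge that blank along the lane until it drops into the pocket at the end, then push the swing arm round against its stop so that its drill bush stands over the blank. Only push things: do not lift any blank, leave the rest of the stack in the magazine, and do not disturb the things lying about.

Things in the scene. Friction and masses are not known exactly. Their poses are not given: they have to be found in the camera images.
- jig: drilling jig, a wooden board fixed to the bench, 162 x 210 mm. Origin on the bench surface under the centre of the magazine; x points from there to the pocket end (roughly away from the robot), y to the left (from the plunger to the lane), z up. Positions below given as (x, y, z) are in mm in this frame. The deck (top of the board, floor of the lane) is at z = 24
- chamber (a point): (0, 0, 24), centre of the foot of the magazine, an open square tower of aluminium corner angles, 63 x 63 mm outside, top at z = 76, in which the stack of blanks stands
- plunger (a joint): travel in m of the spring plunger along the jig's +y: 0 = out (rest), 0.060 = fully in (hard stop). Spring 2.4 N at rest, rising to about 7.2 N; springs back by itself. A full press carries the lowest blank out under the magazine's left side onto the lane (centre then at about x = 0, y = 57 to 61); a shorter one leaves it partly under the magazine
- knob (a point): centre of the outer face of the plunger's round dark wood knob, 44 mm across; at rest at (0, -148, 48); it is pressed towards the jig's +y and moves with the plunger. Free room before it (y below -148)
- disc_1_mid (a point): centre of the lowest blank in the stack: plain wood disc, 48 mm across, 16 mm thick, lying flat, 15 to 35 g; at the start in the foot of the magazine at (0, 0, 32)
- disc_2_mid (a point): centre of the second blank, same size, at the start on the lowest one at (0, 0, 48); it drops to the deck when the plunger springs back
- disc_3_mid (a point): centre of the top blank, same size, at the start at (0, 0, 64)
- landing (a point): (0, 58.75, 24), on the lane floor beside the magazine, where a blank lands. The lane runs along x with its centre line at y = 58.75, 52.5 mm wide between two rails 6 mm high (the left one from x = -30, the right one from x = 34); its end towards the robot is open, its far end is a stop 12 mm high with its face at x = 111
- pocket (a point): (85, 58.75, 19), centre of the floor of the round pocket at the lane's far end: 52 mm across, 5 mm deep. A blank in it stands 11 mm above the deck; on the lane it stands 16 mm above the deck
- swing (a joint): angle in rad of the swing arm about its upright pivot: 0 = points to the jig's -x (beside the lane), 1.571 = points to -y, at its stop, bush over the pocket; starts between -0.35 and 0. Grows anticlockwise seen from above, stays where left, takes about 1 N at the bush. Its underside is 13 mm above the deck: it passes over a blank in the pocket, but hits one that is not down
- pivot (a point): top of the swing arm's pivot, at (85, 110.75, 58). The arm is a flat aluminium bar 24 mm wide, 14 mm thick (z = 37 to 51), reaching 78 mm from the pivot axis to its round end
- bush (a point): top centre of the steel drill bush (19 mm across, standing 5 mm above the bar), 52 mm along the arm from the pivot axis; moves with the arm
- small_offcut: small squared wood offcut, 32 x 47 x 22 mm, lying in the corner behind the magazine; a bystander, origin at the centre of its underside; leave alone
- wood_wedge: wood wedge, 89 x 46 x 26 mm, lying to the right of the plunger; a bystander, origin at the centre of its underside; leave alone
- cup: small turned wooden cup, 66 mm across, 68 mm tall, upright, to the left behind the jig; a bystander, origin at the centre of its underside; leave alone
- flat_spanner: flat open-ended spanner, 151 x 62 x 8 mm, lying left of the jig; a bystander, origin at the centre of its underside; leave alone
- blank_c: eight-sided wood blank, 68 x 70 x 31 mm, lying to the right under another; a bystander, origin at the centre of its underside; leave alone
- blank_e: eight-sided wood blank, 58 x 61 x 36 mm, lying on the wider one to the right; a bystander, origin at the centre of its underside; leave alone

How it is judged (in metres and radians):
On the way, in this order (a step that is already met when the one before it is completed fails the run):
1. the plunger is pressed all the way in and the lowest blank is out on the lane (value of joint plunger above 0.055 m and y of disc_1_mid in the frame of jig above 0.053 m), for 0.1 s.
2. the plunger is let go and has sprung back, the blank lying on the lane (value of joint plunger below 0.004 m and y of disc_1_mid in the frame of jig above 0.05 m and z of disc_1_mid in the frame of jig above 0.03 m), for 0.1 s.
3. the blank has dropped into the pocket, the swing arm still clear of it (horizontal distance between disc_1_mid and pocket below 0.004 m and z of disc_1_mid in the frame of jig between 0.025 and 0.0288 m and angle between disc_1_mid's own z axis and vertical below 0.06 rad and value of joint swing below 0.8 rad), for 0.2 s.
4. the swing arm is round against its stop over the seated blank (horizontal distance between disc_1_mid and pocket below 0.004 m and z of disc_1_mid in the frame of jig between 0.025 and 0.0288 m and angle between disc_1_mid's own z axis and vertical below 0.06 rad and value of joint swing above 1.52 rad), for 0.2 s.
At the end, for the whole second after the job is handed in: One blank lies flat in the pocket (centre within 4 mm of the pocket's, down by the pocket's depth), the swing arm is against its stop (within 0.05 rad), the plunger is back out (within 4 mm), and the other two blanks lie at rest in the foot of the magazine (all of step 4 and value of joint plunger below 0.004 m and x of disc_2_mid in the frame of jig between -0.004 and 0.004 m and y of disc_2_mid in the frame of jig between -0.004 and 0.004 m and z of disc_2_mid in the frame of jig between 0.029 and 0.035 m and x of disc_3_mid in the frame of jig between -0.004 and 0.004 m and y of disc_3_mid in the frame of jig between -0.004 and 0.004 m and z of disc_3_mid in the frame of jig between 0.045 and 0.051 m); the robot touches nothing.
It fails at once if the ejected blank is lifted (more than 10 mm) (z of disc_1_mid in the frame of jig above 0.042 m).
It fails at once if another blank leaves the magazine or is lifted (y of any of disc_2_mid, disc_3_mid in the frame of jig above 0.015 m or y of any of disc_2_mid, disc_3_mid in the frame of jig below -0.015 m or x of any of disc_2_mid, disc_3_mid in the frame of jig above 0.015 m or x of any of disc_2_mid, disc_3_mid in the frame of jig below -0.015 m or z of disc_2_mid in the frame of jig above 0.058 m or z of disc_3_mid in the frame of jig above 0.074 m).
It fails at once if the blank is pushed off the lane (z of disc_1_mid in the frame of jig below 0.02 m or x of disc_1_mid in the frame of jig below -0.035 m or y of disc_1_mid in the frame of jig above 0.1 m).
It fails at once if something lying about is disturbed (moved more than 20 mm) (distance of any of small_offcut, wood_wedge, cup, flat_spanner, blank_c, blank_e from where it was at the start of the episode above 0.02 m).
It also fails if it takes over 54 s, if anything falls off the work surface, if the arm or the gripper's body presses on something with over 40 N, if the wrist force passes 120 N, or if a joint passes its speed limit or range.

### The arm

A 6-joint arm with a two-finger parallel gripper is mounted at the origin on a cart in front of the work surface, level with it; the furniture and walls round the work are solid. World frame = base frame: x ahead of the robot, y to its left, z up, the work surface at z = 0. Lengths are in mm, angles in rad, forces in N, time in s.
With the tool pointing down it reaches from about 400 to 925 mm from the base axis. Payload 12.5 kg.
Tool frame: the origin (TCP) lies on the centre line of the jaws, within the pads' length; the fingertips stand 14 mm ahead of it and the grasp point (between the pads) lies 5 mm behind it; z points along the fingers, y is the direction in which the jaws open and shut (so a half turn about z gives the same grasp; the last joint's range is limited). The gripper opens to 95 mm and grips with 3 to 60 N. Pads are 20 mm wide; open, the fingers measure 119 mm over their backs; the gripper's body (75 mm by 180 mm) begins 59 mm behind the grasp point.
Start: joints at [-1.389, 0.491, 1.559, -0, 1.092, -0.106], TCP at [177.425, -599.304, 228.661] pointing down, gripper open.
Joint ranges: [-3.1, 3.1], [-0.84, 2.19], [0.05, 2.79], [-1.13, 4.28], [0.06, 2.93], [-2.69, 2.69]. Speed limits (rad/s): [2.22, 2.22, 2.79, 3.14, 3.14, 3.14].

### API

Orientations are given as [roll, pitch, yaw] about the fixed x, y, z axes, in that order (R = Rz(yaw) Ry(pitch) Rx(roll)).
In Python, from cell import * gives the robot as it stands.
- The arm moves only by the tool play_rows, never from a script. Its argument "moves" is a list of rows, each a list of 7 numbers: the shift along the tool's x, y, z in m, then the turn, a rotation vector about the tool's x, y, z in rad, then the opening in per cent of the stroke, from 0 (shut) to 100 (fully open). In form: [[tx, ty, tz, ax, ay, az, claw], ...]. A call has 1 to 8 rows; each row shifts and turns the pose as measured when the row begins, along the tool's axes as they then stand; what a row does not reach is not made up. A row lasts 1/10 s, in which the tool goes at most 50 mm and 8.59 degrees, less where a joint would pass 70% of its speed; a pose out of reach is approached as far as the arm can. A call is refused whole if a number of a shift passes 0.05 or a number of a turn 0.15, either way. A call with a gripper value outside its range is refused whole. The fingers move at their own pace and stop on an object; the grip force is fixed at half the most. Time passes only in rows, so rows that do not move let the fingers close. It gives the time, the measured TCP pose, the force and the opening at its end, in the units of the state.
- state(): the state, without advancing time (a new reading comes with each control period).
- read_camera(name): name is "scene" or "top" or "wrist"; returns a dict with "img" (384x512x3 uint8, red, green, blue), "fx", "fy", "cx", "cy" (pixels), "R" (3x3) and "t" (3): a world point X has camera coordinates R X + t. Camera axes: x right, y down, z forward; pixel columns grow to the right and rows downward; lengths in mm; the calibration is good to about 2 mm. The wrist camera is an equidistant fisheye: a pixel r from the principal point sees the ray r / f radians off the axis. A picture is of the moment at which its call begins. There is no depth.
- job_done(): hands the job in, once; it reports no verdict.
The state is a dict: "t": time; "joints": joint angles; "qvel": joint speeds; "tau": joint torques, N m; "eef_pos": TCP position; "tcp_rot": TCP orientation; "ft_force": force on the tool from outside, world axes, zero at the start; "moment": the same for the moment, N m; "opening": opening from 0.0 (shut) to 1.0 (fully open).
Only numpy, scipy, OpenCV 4.12 (cv2) and the standard library are available. Lean on these libraries where they do the work, as an engineer would, in place of code of your own. Each camera call takes 0.05 s, during which the arm holds its last target.

## Working session

There is one attempt and no reset: what is moved stays moved. The work goes in short steps, Python scripts to look and compute and a tool call to move; the robot and the scene stay as the last step left them, time stands still between calls to the robot, and variables do not carry over. Pictures are saved under pics/ and viewed, and the job is handed in when it is done.

Besides the shell and the picture viewer there is one more tool, called after "Emit:" as a command line: name --pt "numbers of a row" for each row, then --argument value for the rest. play_rows: Moves the arm, as the interface text tells. Its arguments: {"type":"object","properties":{"moves":{"type":"array"}},"required":["moves"]}

```bash
ls; mkdir -p pics; python3 - <<'E'
from cell import *
import cv2
print(state())
for n in ["scene","top","wrist"]:
    c=read_camera(n); cv2.imwrite(f"pics/{n}0.png",c["img"][:,:,::-1]); print(n,c["fx"],c["fy"],c["cx"],c["cy"],c["R"],c["t"])
E
```

```text
pics
{'t': 0.0, 'joints': array([-1.38856816e+00,  4.91564928e-01,  1.55944338e+00,  2.03451782e-06,
        1.09169133e+00, -1.05577288e-01]), 'qvel': array([ 6.00607363e-05,  9.31382264e-06, -4.32670277e-04, -2.47282265e-03,
        9.24846058e-04, -6.53373099e-04]), 'tau': array([ 3.21014733e-03, -6.12639785e+01, -2.58179820e+01,  6.93791290e-02,
        4.82717052e-02, -1.43901002e-04]), 'eef_pos': array([ 177.40057886, -599.06191288,  228.06049365]), 'tcp_rot': array([-3.14049203e+00, -1.18449246e-04,  2.87804450e-01]), 'ft_force': array([-0.59457138,  0.64971598,  0.2384841 ]), 'moment': array([ 0.00545548, -0.02789117, -0.02323788]), 'opening': 0.99797047569104}
scene 373.25350365861175 373.25350365861175 260.8803387835255 189.46354773860085 [[-0.52613251 -0.85036663 -0.00782124]
 [-0.61854222  0.38897911 -0.68271573]
 [ 0.58360097 -0.35436118 -0.73064222]] [397.1063701  301.48270868 898.06436074]
top 481.83365576491826 481.83365576491826 252.95200863485007 187.553511115765 [[ 0.00546699 -0.99945676  0.03250081]
 [-0.98972836 -0.01005114 -0.14260698]
 [ 0.14285618 -0.03138734 -0.98924565]] [ 128.33397282  495.46618072 1087.58965194]
wrist 297.3186396354542 297.3186396354542 254.18569054888812 188.9646713544414 [[ 0.28328895 -0.95903399 -0.00108301]
 [-0.91858499 -0.27166489  0.28705367]
 [-0.27558844 -0.0803243  -0.95791389]] [-624.598207    -32.3364035   392.48492402]
```

View pics/scene0.png

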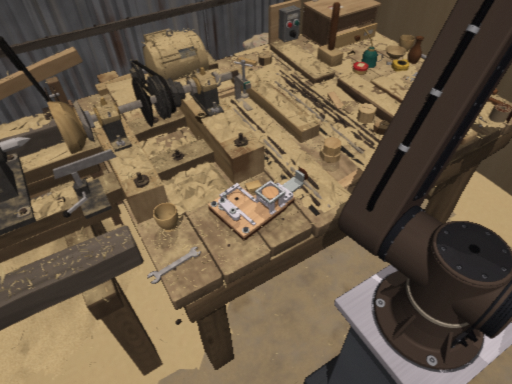

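View pics/top0.png

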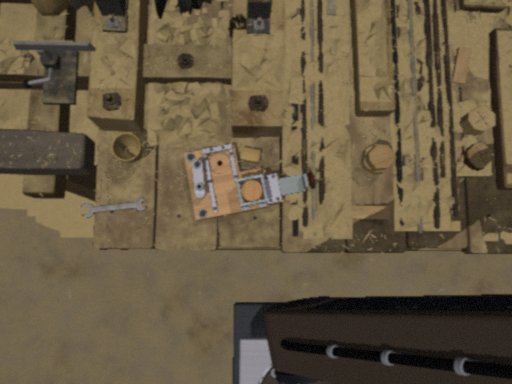

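View pics/wrist0.png

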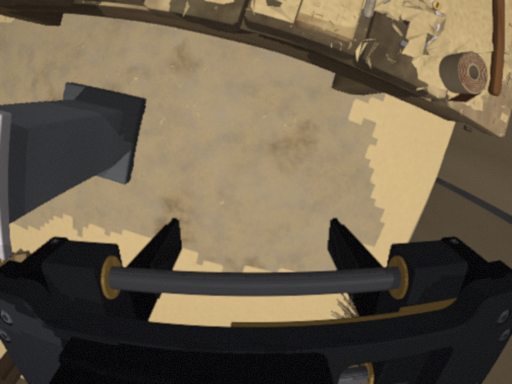

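The jig is near top-view pixel (225,182), with the knob at about (311,180), the spanner at (115,207) and the cup at (127,147). In the scene view the jig is near (255,205). I'll enlarge both.

```bash
python3 - <<'E'
import cv2
a=cv2.imread("pics/top0.png")[130:230,170:330]; cv2.imwrite("pics/top0z.png",cv2.resize(a,None,fx=5,fy=5,interpolation=cv2.INTER_CUBIC))
a=cv2.imread("pics/scene0.png")[160:250,190:330]; cv2.imwrite("pics/scene0z.png",cv2.resize(a,None,fx=5.5,fy=5.5,interpolation=cv2.INTER_CUBIC))
E
```

```text
(no output)
```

View pics/top0z.png

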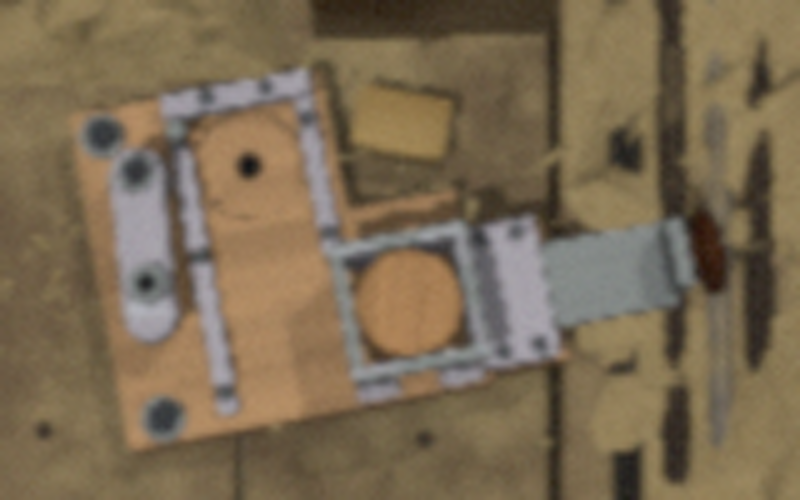

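View pics/scene0z.png

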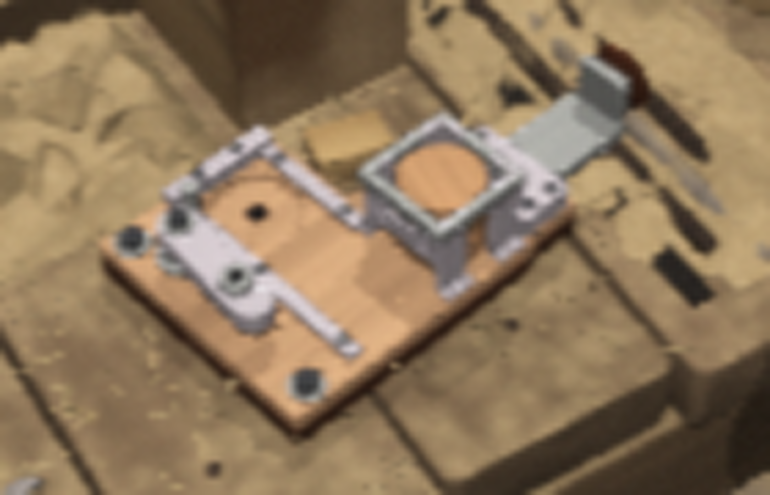

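The top view zoom shows the pivot at (135,172), bush (147,283), pocket hole (248,166), stack disc (410,302), knob (708,250) and a board corner at (130,450). The scene zoom shows the pivot (178,218), bush (237,277), hole (257,212), disc (440,177) and knob (625,75). I'll triangulate these.

```bash
cat > h.py <<'E'
import numpy as np
C={}
def cam(c): return np.array([c["fx"],c["fy"],c["cx"],c["cy"]]),np.array(c["R"]),np.array(c["t"])
def ray(c,u,v,fish=False):
    k,R,t=cam(c); x=np.array([(u-k[2])/k[0],(v-k[3])/k[1]])
    if fish:
        r=np.hypot(*x); d=np.array([*(x/r*np.sin(r)),np.cos(r)]) if r>1e-9 else np.array([0,0,1.])
    else: d=np.array([x[0],x[1],1.])
    d/=np.linalg.norm(d); return -R.T@t, R.T@d
def plane(c,u,v,z,fish=False):
    o,d=ray(c,u,v,fish); return o+d*(z-o[2])/d[2]
def tri(rs):
    A=sum(np.eye(3)-np.outer(d,d) for o,d in rs); b=sum((np.eye(3)-np.outer(d,d))@o for o,d in rs)
    p=np.linalg.solve(A,b); return p,max(np.linalg.norm((np.eye(3)-np.outer(d,d))@(p-o)) for o,d in rs)
def proj(c,X,fish=False):
    k,R,t=cam(c); p=R@X+t
    if fish:
        r=np.arctan2(np.hypot(p[0],p[1]),p[2])/np.hypot(p[0],p[1]); return k[2:]+k[:2]*p[:2]*r
    return k[2:]+k[:2]*p[:2]/p[2]
def fit2(J,W):
    J=np.array(J)[:,:2];W=np.array(W)[:,:2]
    jc,wc=J.mean(0),W.mean(0);a=J-jc;b=W-wc
    th=np.arctan2((a[:,0]*b[:,1]-a[:,1]*b[:,0]).sum(),(a*b).sum())
    R=np.array([[np.cos(th),-np.sin(th)],[np.sin(th),np.cos(th)]])
    o=wc-R@jc; return o,th,W-(J@R.T+o)
E
python3 - <<'E'
from cell import *; from h import *
import pickle
T=read_camera("top");S=read_camera("scene")
zt=lambda x,y:((x+.5)/5-.5+170,(y+.5)/5-.5+130)
zs=lambda x,y:((x+.5)/5.5-.5+190,(y+.5)/5.5-.5+160)
P={"pivot":((85,110.75,58),(135,170),(178,218)),"pocket":((85,58.75,19),(248,166),(257,212)),
"disc":((0,0,72),(410,302),(440,177)),"knob":((0,-148,48),(711,250),(628,75)),"bush":(None,(147,283),(237,275)),
"corner":(None,(130,450),(298,425))}
J=[];W=[];W2=[]
for n,(j,t,s) in P.items():
    p,e=tri([ray(T,*zt(*t)),ray(S,*zs(*s))]); print(n,p.round(1),round(e,1),end=' ')
    if j:
        J.append(j);W.append(p); q=plane(T,*zt(*t),j[2]);r=plane(S,*zs(*s),j[2]);W2.append((q+r)/2); print(j,q.round(1),r.round(1),end='')
    print()
for w in (W,W2):
    o,th,r=fit2(J,w); print(o,th,r.round(1).tolist())
E
```

```text
pivot [545.3 262.1  55.5] 0.1 (85, 110.75, 58) [544.8 262.   58. ] [543.  262.8  58. ]
pocket [554.3 211.7  21.6] 0.3 (85, 58.75, 19) [555.  212.1  19. ] [556.2 210.5  19. ]
disc [483.7 136.8  71.5] 0.5 (0, 0, 72) [483.3 136.4  72. ] [483.6 137.5  72. ]
knob [510.8  -4.3  50.6] 1.8 (0, -148, 48) [512.3  -3.3  48. ] [511.7  -7.4  48. ]
bush [492.8 255.3  57.5] 0.1 
corner [419.4 264.   19.7] 0.8 
[482.793617   138.21739603] 0.1915888325430288 [[0.1, -1.0], [-0.8, -0.4], [0.9, -1.4], [-0.2, 2.8]]
[483.11758714 137.71604913] 0.197470824444433 [[-0.8, -0.6], [0.6, -0.7], [0.3, -0.8], [-0.2, 2.1]]
```

Heights check out: pivot 55.5, pocket 21.6 and disc top 71.5, each within about 2.5 mm of the text. The fit residuals are about 1 mm, apart from the hand-picked knob. Jig origin ≈ (483.2, 137.3), yaw ≈ 0.195, swing ≈ −0.07. Next I'll check the block behind the jig for clearance and start moving.

```bash
python3 - <<'E'
import cv2
a=cv2.imread("pics/top0.png")[60:260,80:400]; cv2.imwrite("pics/top0y.png",cv2.resize(a,None,fx=2.5,fy=2.5,interpolation=cv2.INTER_CUBIC))
a=cv2.imread("pics/scene0.png")[80:260,110:360]; cv2.imwrite("pics/scene0y.png",cv2.resize(a,None,fx=3,fy=3,interpolation=cv2.INTER_CUBIC))
E
```

```text
(no output)
```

View pics/top0y.png

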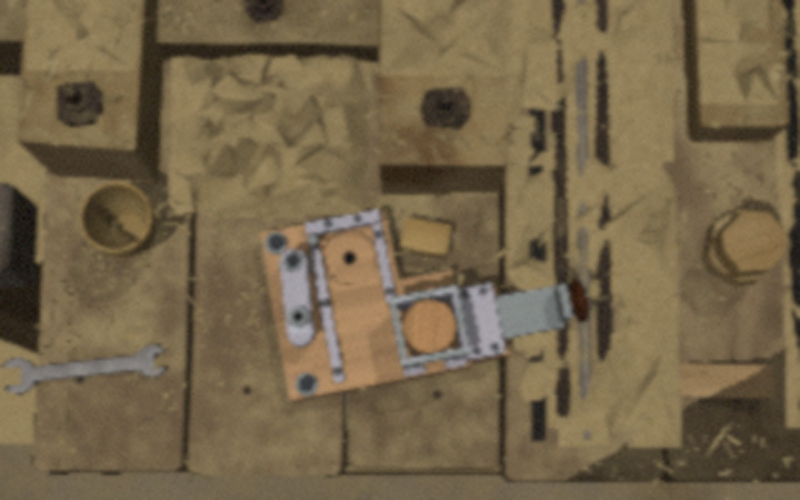

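View pics/scene0y.png

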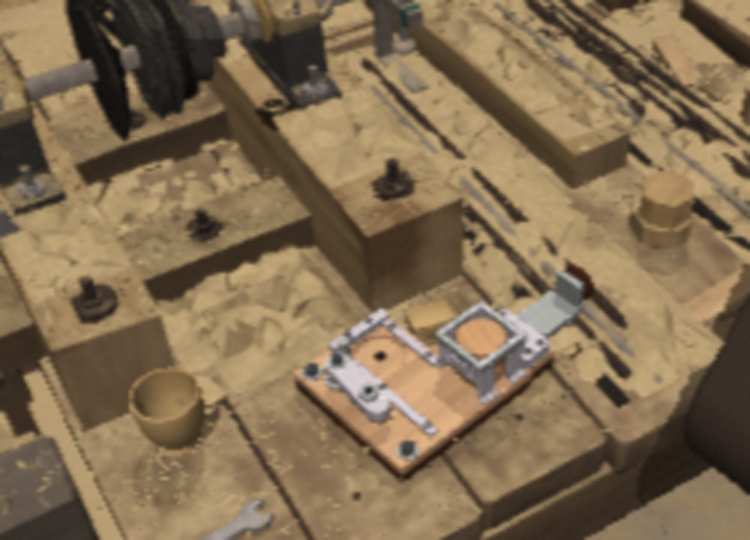

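Emit:
play_rows --pt "0.03 -0.03 0 0 0 0.05 0" --pt "0.03 -0.04 0 0 0 0.043 0" --pt "0.03 -0.04 0 0 0 0 0" --pt "0.03 -0.04 0 0 0 0 0"

```text
t: 0.65
eef_pos: [260.0, -426.4, 226.5]
tcp_rot: [-3.141, 0.0, 0.184]
ft_force: [2.1, -1.0, 0.4]
opening: 0.722
```

The block behind the jig has its front top edge at top zoom (380..505, 165) and its scene-zoom corners at (370,238) and (460,200). Triangulating those now.

```bash
python3 - <<'E'
from cell import *; from h import *
T=read_camera("top");S=read_camera("scene")
f=lambda t,s: tri([ray(T,(t[0]+.5)/2.5-.5+80,(t[1]+.5)/2.5-.5+60),ray(S,(s[0]+.5)/3-.5+110,(s[1]+.5)/3-.5+80)])
print("block L",f((380,165),(370,238)),"R",f((505,165),(460,200)))
print("cupTop",f((117,217),(167,395)),"blank_e",f((750,240),(667,187)))
print("blockCup R front top",f((137,150),(165,325)))
E
```

```text
block L (array([618.08934872, 181.59361758, 117.71354922]), np.float64(0.6426564307748912)) R (array([621.35821391,  72.86571751, 114.83049526]), np.float64(0.7977682159202198))
cupTop (array([580.79714043, 420.37106419,  65.68924265]), np.float64(0.21124139655320784)) blank_e (array([ 565.1679741 , -158.07770078,   69.26565099]), np.float64(1.3366006956289875))
blockCup R front top (array([632.90161528, 395.93931881, 100.29961417]), np.float64(1.6907902084356983))
```

Emit:
play_rows --pt "0.035 -0.04 0 0 0 -0.011 0" --pt "0.035 -0.04 0 0 0 0 0" --pt "0.03 -0.04 0 0 0 0 0" --pt "0.03 -0.04 0 0 0 0 0" --pt "0.03 -0.04 0 0 0 0 0" --pt "0.0 0.0 0 0 0 0 0"

```text
t: 1.35
eef_pos: [377.3, -201.6, 227.5]
tcp_rot: [3.139, -0.002, 0.198]
ft_force: [-1.0, -0.5, -0.0]
opening: 0.134
```

Emit:
play_rows --pt "0.043 -0.03 0 0 0 0 0" --pt "0.043 -0.03 0 0 0 0 0" --pt "0.043 -0.03 0 0 0 0 0" --pt "0.04 -0.027 0 0 0 0 0" --pt "0.0 0.0 0.03 0 0 0 0" --pt "0.0 0.0 0 0 0 0 0"

```text
t: 1.95
eef_pos: [521.2, -60.0, 197.5]
tcp_rot: [3.135, -0.006, 0.196]
ft_force: [-1.5, 0.8, -0.1]
opening: 0.006
```

```bash
python3 - <<'E'
from cell import *; from h import *
import cv2,pickle
c=read_camera("wrist"); pickle.dump(c,open("w1.pkl","wb"));cv2.imwrite("pics/w1.png",cv2.resize(c["img"][:,:,::-1],None,fx=1.5,fy=1.5))
print(state()["eef_pos"],state()["tcp_rot"], -np.array(c["R"]).T@c["t"])
for j in [(0,-148,48),(0,0,72),(85,58.75,19),(85,110.75,58)]:
    X=np.array([483.2+.981*j[0]-.194*j[1],137.3+.194*j[0]+.981*j[1],j[2]]); print(j,proj(c,X,True)*1.5)
E
```

```text
[522.16835024 -60.58984106 199.63396061] [ 3.1342756  -0.0086485   0.19465156] [599.92560602 -43.58816444 354.42343078]
(0, -148, 48) [305.9697704  269.40568424]
(0, 0, 72) [111.79049845 279.44911752]
(85, 58.75, 19) [ 81.54776232 169.27024456]
(85, 110.75, 58) [ 13.23884269 179.52469087]
```

View pics/w1.png

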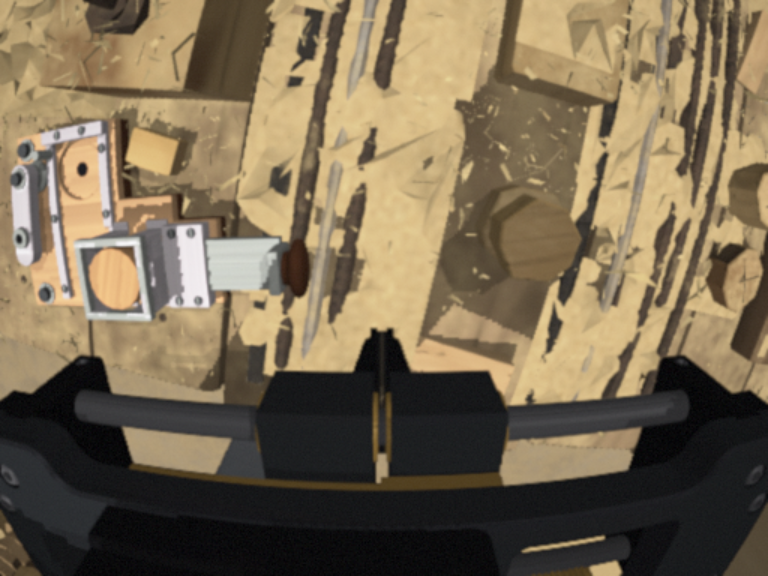

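The wrist view agrees with the fit: knob face predicted at (306,269) and seen at (305,267), disc (112,279) against (114,278), pocket (82,169) against (82,170). The TCP is at jig (0,−202), so I'll descend in front of the knob.

Emit:
play_rows --pt "0 0 0.04 0 0 0 0" --pt "0 0 0.04 0 0 0 0" --pt "0 0 0.04 0 0 0 0" --pt "0 0 0.03 0 0 0 0" --pt "0 0 0.0 0 0 0 0"

```text
t: 2.5
eef_pos: [527.8, -69.3, 52.8]
tcp_rot: [3.129, -0.019, 0.188]
ft_force: [0.5, -0.4, 0.2]
opening: 0.004
```

```bash
cat >> h.py <<'E'
def jig(p):
    d=np.array(p)[:2]-[483.2,137.3]; return np.array([.981*d[0]+.194*d[1],-.194*d[0]+.981*d[1],p[2]]).round(1)
E
python3 - <<'E'
from cell import *; from h import *
s=state(); print(jig(s["eef_pos"]),s["tcp_rot"],s["ft_force"])
E
```

```text
[   3.7 -211.3   52.8] [ 3.12869107 -0.01947106  0.18751969] [ 0.53646921 -0.44667393  0.22375208]
```

Emit:
play_rows --pt "-0.004 -0.01 0.007 0.012 -0.019 -0.007 0" --pt "0 -0.015 0 0 0 0 0" --pt "0 0 0 0 0 0 0"

```text
t: 2.8
eef_pos: [520.2, -46.2, 49.5]
tcp_rot: [3.14, -0.003, 0.191]
ft_force: [-0.1, 0.3, 0.5]
opening: 0.003
```

```bash
python3 - <<'E'
from cell import *; from h import *
s=state(); print(jig(s["eef_pos"]),s["tcp_rot"],s["ft_force"])
E
```

```text
[   0.7 -187.2   49.5] [ 3.13983663e+00 -2.86435712e-03  1.91498723e-01] [-0.10074563  0.28196222  0.48744532]
```

Emit:
play_rows --pt "0 -0.012 0.003 0 0 0 0" --pt "0 -0.008 0 0 0 0 0" --pt "0 -0.006 0 0 0 0 0" --pt "0 -0.006 0 0 0 0 0" --pt "0 -0.006 0 0 0 0 0"

```text
t: 3.3
eef_pos: [513.5, -5.6, 49.2]
tcp_rot: [3.137, -0.008, 0.193]
ft_force: [-0.2, -4.1, -2.5]
opening: 0.003
```

```bash
python3 - <<'E'
from cell import *; from h import *
s=state(); print(jig(s["eef_pos"]),s["tcp_rot"],s["ft_force"])
E
```

```text
[   2.  -146.1   49.2] [ 3.13738006 -0.00763184  0.19348057] [-0.20586581 -4.11170031 -2.49561126]
```

The fingers are on the knob (4.1 N), so I'll keep pressing.

Emit:
play_rows --pt "-0.001 -0.006 0 0 0 0 0" --pt "0 -0.006 0 0 0 0 0" --pt "0 -0.006 0 0 0 0 0" --pt "0 -0.006 0 0 0 0 0" --pt "0 -0.006 0 0 0 0 0" --pt "0 -0.005 0 0 0 0 0" --pt "0 -0.004 0 0 0 0 0"

```text
t: 4.0
eef_pos: [505.5, 33.1, 49.3]
tcp_rot: [3.134, -0.01, 0.194]
ft_force: [0.7, -7.2, -0.1]
opening: 0.004
```

```bash
python3 - <<'E'
from cell import *; from h import *
s=state(); print(jig(s["eef_pos"]),s["tcp_rot"],s["ft_force"])
E
```

```text
[   1.6 -106.5   49.3] [ 3.13419286 -0.00972612  0.19358   ] [ 0.73963842 -7.20662908 -0.11219142]
```

Emit:
play_rows --pt "0 -0.004 0 0 0 0 0" --pt "0 -0.004 0 0 0 0 0" --pt "0 -0.004 0 0 0 0 0"

```text
t: 4.3
eef_pos: [503.6, 43.6, 49.4]
tcp_rot: [3.131, -0.01, 0.195]
ft_force: [0.5, -54.3, -1.3]
opening: 0.007
```

```bash
python3 - <<'E'
from cell import *; from h import *
import cv2
s=state(); print(jig(s["eef_pos"]),s["tcp_rot"],s["ft_force"])
c=read_camera("wrist");cv2.imwrite("pics/w2.png",cv2.resize(c["img"][:,:,::-1],None,fx=1.5,fy=1.5))
a=read_camera("top")["img"][130:230,170:330,::-1]; cv2.imwrite("pics/top2z.png",cv2.resize(a,None,fx=5,fy=5,interpolation=cv2.INTER_CUBIC))
E
```

```text
[  1.8 -95.9  49.4] [ 3.13116738 -0.01048734  0.19479497] [  0.51723172 -54.29249982  -1.2700111 ]
```

View pics/top2z.png

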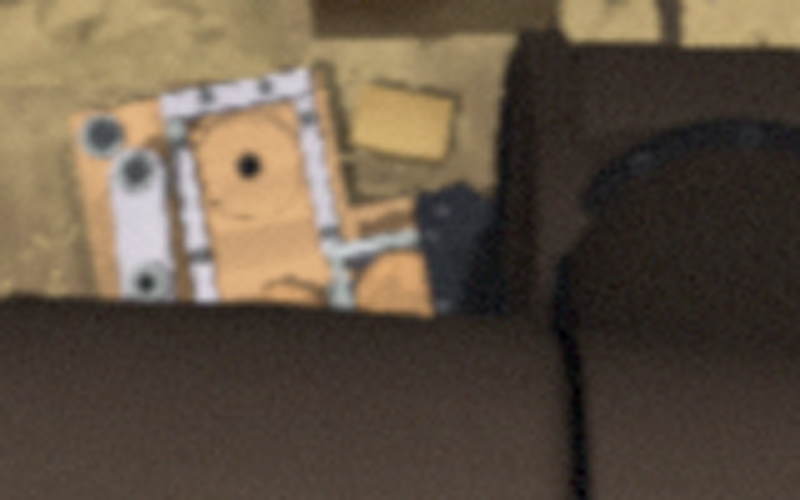

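View pics/w2.png

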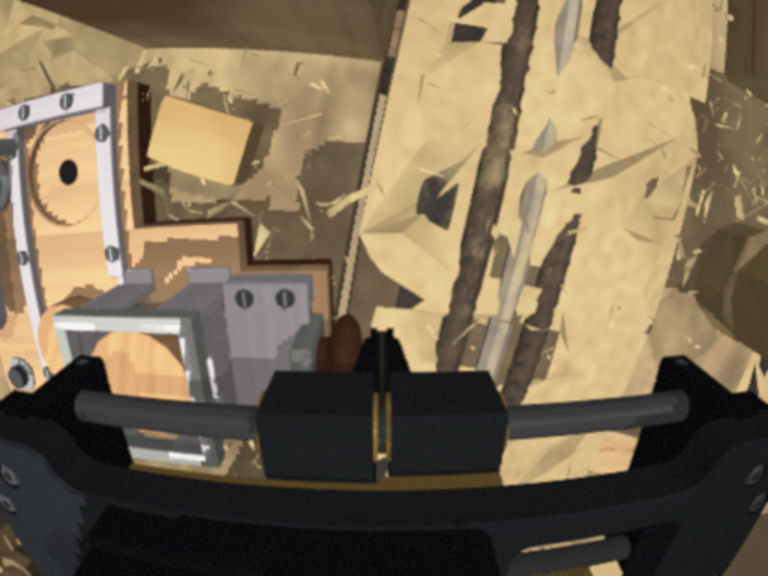

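The plunger is at its stop: the force jumped to 54 N, and the blank's rim shows on the lane at wrist (65,310) and top (290,290). Now I'll let it spring back.

Emit:
play_rows --pt "0 0.006 0 0 0 0 0" --pt "0 0.01 0 0 0 0 0" --pt "0 0.012 0 0 0 0 0" --pt "0 0.012 0 0 0 0 0" --pt "0 0.012 0 0.008 -0.01 0 0" --pt "0 0.012 0 0 0 0 0" --pt "0 0.012 0 0 0 0 0" --pt "0 0.012 0 0 0 0 0"

```text
t: 5.2
eef_pos: [521.3, -48.3, 50.0]
tcp_rot: [3.139, -0.0, 0.195]
ft_force: [0.4, 0.0, -0.5]
opening: 0.007
```

Emit:
play_rows --pt "0 0.012 0 0 0 0 0" --pt "0 0 0 0 0 0 0" --pt "0 0 -0.03 0 0 0 0" --pt "0 0 -0.04 0 0 0 0" --pt "0 0 -0.04 0 0 0 0" --pt "0 0 -0.02 0 0 0 0" --pt "0 0 0 0 0 0 0"

```text
t: 5.9
eef_pos: [522.9, -61.7, 183.7]
tcp_rot: [3.14, 0.003, 0.192]
ft_force: [1.0, -0.2, -0.7]
opening: 0.006
```

```bash
python3 - <<'E'
from cell import *; from h import *
import cv2,pickle
s=state(); print(jig(s["eef_pos"]),s["tcp_rot"],s["ft_force"])
c=read_camera("wrist");pickle.dump(c,open("w3.pkl","wb"));cv2.imwrite("pics/w3.png",cv2.resize(c["img"][:,:,::-1],None,fx=1.5,fy=1.5))
E
```

```text
[   0.4 -202.9  183.7] [3.14022706e+00 2.58845985e-03 1.92292173e-01] [ 1.03271652 -0.20318805 -0.67287973]
```

View pics/w3.png

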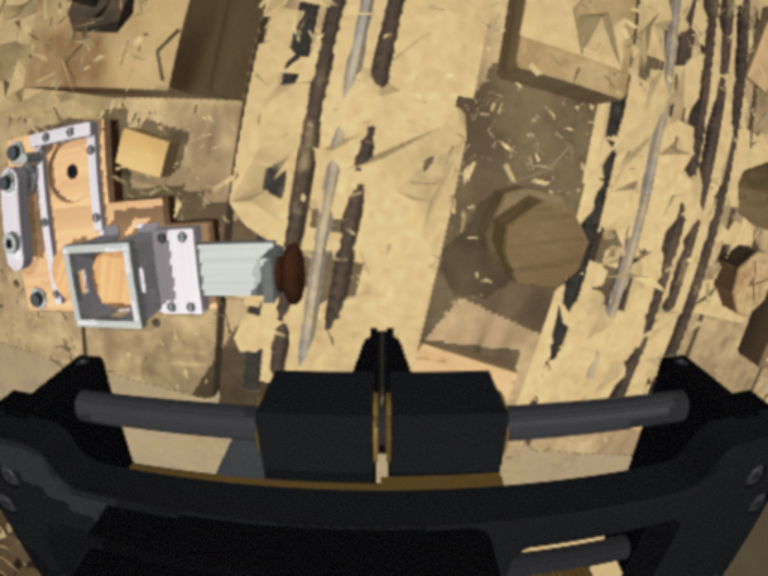

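The knob is back out at (291,273) and the stack has dropped. I'll go over the lane's open end, to jig (−62, 59), and look at the blank.

Emit:
play_rows --pt "-0.009 -0.037 0 0 0 0 0" --pt "-0.009 -0.037 0 0 0 0 0" --pt "-0.009 -0.037 0 0 0 0 0" --pt "-0.009 -0.037 0 0 0 0 0" --pt "-0.009 -0.037 0 0 0 0 0" --pt "-0.009 -0.037 0 0 0 0 0" --pt "-0.009 -0.036 0 0 0 0 0" --pt "0 0 0 0 0 0 0"

```text
t: 6.75
eef_pos: [402.7, 187.3, 172.2]
tcp_rot: [-3.141, 0.019, 0.189]
ft_force: [-0.2, -0.8, 0.1]
opening: 0.002
```

```bash
python3 - <<'E'
from cell import *; from h import *
import cv2,pickle
s=state(); print(jig(s["eef_pos"]),s["tcp_rot"],s["ft_force"])
c=read_camera("wrist");pickle.dump(c,open("w4.pkl","wb"));cv2.imwrite("pics/w4.png",cv2.resize(c["img"][:,:,::-1],None,fx=1.5,fy=1.5))
E
```

```text
[-69.2  64.7 172.2] [-3.14116537  0.0189727   0.18923438] [-0.15911076 -0.80247202  0.13130852]
```

View pics/w4.png

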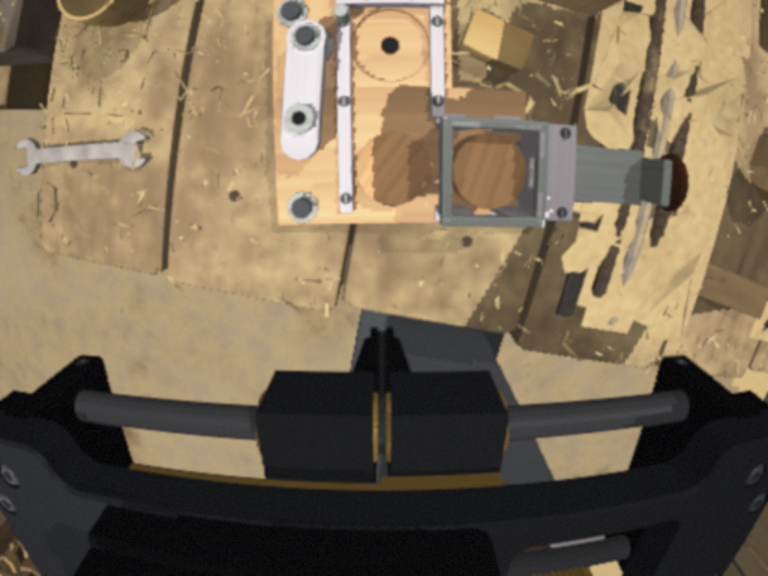

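```bash
python3 - <<'E'
from h import *
import cv2,pickle
c=pickle.load(open("w4.pkl","rb")); a=c["img"][:170,170:370,::-1]
cv2.imwrite("pics/w4z.png",cv2.resize(a,None,fx=4,fy=4,interpolation=cv2.INTER_CUBIC))
for n,u,v,z in [("blank",400,168,40),("pocket",390,45,19),("pivot",305,37,58),("disc3",490,172,56),("bush",299,117,56),("knobtop",679,182,70)]: print(n,jig(plane(c,u/1.5,v/1.5,z,True)))
E
```

```text
blank [ 0.2 52.3 40. ]
pocket [85.3 57.8 19. ]
pivot [ 83.3 109.1  58. ]
disc3 [-0.4 -2.5 56. ]
bush [ 33.6 113.5  56. ]
knobtop [   2.8 -135.6   70. ]
```

View pics/w4z.png

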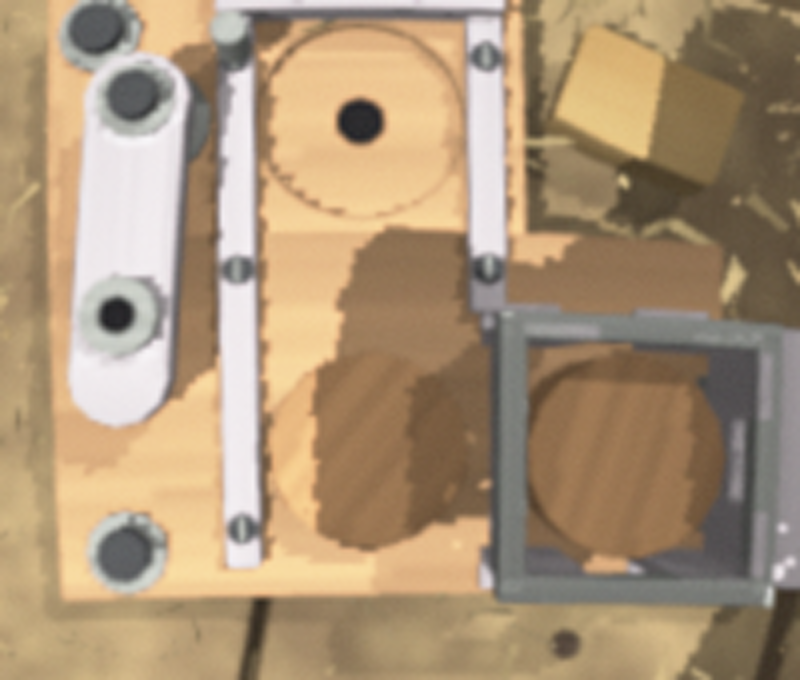

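The blank lies flat on the lane at about jig (0,57), between the rail and the tower, and the other blanks sit in the tower. The pocket, pivot and bush all fall within 2–3 mm of the jig fit. I'll lower the fingers behind the blank.

Emit:
play_rows --pt "0.012 0.005 0.03 0 0.015 -0.006 0" --pt "0 0 0.03 0 0 0 0" --pt "0 0 0.03 0 0 0 0" --pt "0 0 0.02 0 0 0 0" --pt "0 0 0 0 0 0 0"

```text
t: 7.3
eef_pos: [416.2, 180.3, 55.1]
tcp_rot: [3.141, 0.006, 0.194]
ft_force: [0.0, -1.1, 0.6]
opening: 0.003
```

```bash
python3 - <<'E'
from cell import *; from h import *
s=state(); print(jig(s["eef_pos"]),s["tcp_rot"],s["ft_force"])
E
```

```text
[-57.3  55.2  55.1] [3.14123561 0.00572926 0.19444392] [ 0.03594358 -1.10101818  0.61383843]
```

Emit:
play_rows --pt "0 -0.003 0.007 0 0.005 0 0" --pt "0 0 0.004 0 0 0 0" --pt "0.007 0 0 0 0 0 0" --pt "0.006 0 0 0 0 0 0" --pt "0.005 0 0 0 0 0 0"

```text
t: 7.8
eef_pos: [435.6, 186.1, 44.9]
tcp_rot: [3.141, -0.001, 0.193]
ft_force: [-0.2, -0.2, -0.8]
opening: 0.005
```

```bash
python3 - <<'E'
from cell import *; from h import *
s=state(); print(jig(s["eef_pos"]),s["tcp_rot"],s["ft_force"])
E
```

```text
[-37.3  57.2  44.9] [ 3.14125152e+00 -1.32769787e-03  1.92988476e-01] [-0.21075658 -0.24572546 -0.83748468]
```

Emit:
play_rows --pt "0.004 -0.001 0 0 0 0 0" --pt "0.005 0 0 0 0 0 0" --pt "0.006 0 0 0 0 0 0" --pt "0.006 0 0 0 0 0 0" --pt "0.006 0 0 0 0 0 0" --pt "0.006 0 0 0 0 0 0"

```text
t: 8.4
eef_pos: [471.4, 194.4, 46.2]
tcp_rot: [3.141, -0.004, 0.193]
ft_force: [-1.3, 0.7, -1.0]
opening: 0.008
```

```bash
python3 - <<'E'
from cell import *; from h import *
import cv2
s=state(); print(jig(s["eef_pos"]),s["tcp_rot"],s["ft_force"])
c=read_camera("wrist");cv2.imwrite("pics/w5.png",cv2.resize(c["img"][:,:,::-1],None,fx=1.5,fy=1.5))
E
```

```text
[-0.5 58.3 46.2] [ 3.14142266 -0.0036525   0.19331595] [-1.31117001  0.71666197 -0.96439272]
```

View pics/w5.png

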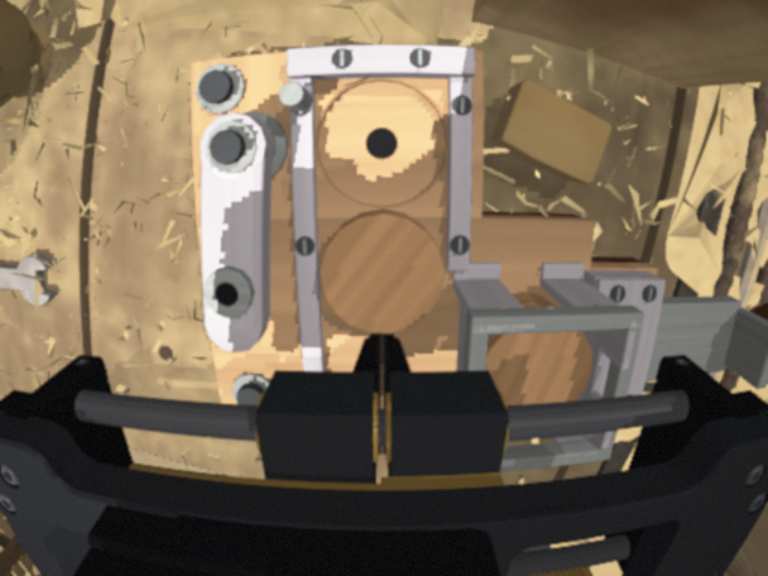

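The blank at (380,272) is centred in the lane ahead of the fingers, with the pocket hole at (381,143). I'll keep pushing.

Emit:
play_rows --pt "0.006 0 0.002 0 0 0 0" --pt "0.006 0 0.001 0 0 0 0" --pt "0.006 0 0 0 0 0 0" --pt "0.006 0 0 0 0 0 0" --pt "0.006 0 0 0 0 0 0" --pt "0.005 0 0 0 0 0 0" --pt "0.003 0 0 0 0 0 0"

```text
t: 9.15
eef_pos: [512.8, 202.5, 42.8]
tcp_rot: [3.141, -0.004, 0.193]
ft_force: [-0.3, 0.2, 0.4]
opening: 0.004
```

```bash
python3 - <<'E'
from cell import *; from h import *
import cv2
s=state(); print(jig(s["eef_pos"]),s["tcp_rot"],s["ft_force"])
c=read_camera("wrist");cv2.imwrite("pics/w6.png",cv2.resize(c["img"][:,:,::-1],None,fx=1.5,fy=1.5))
E
```

```text
[41.6 58.2 42.8] [ 3.14144714 -0.00384366  0.19312668] [-0.34413373  0.160886    0.41639286]
```

View pics/w6.png

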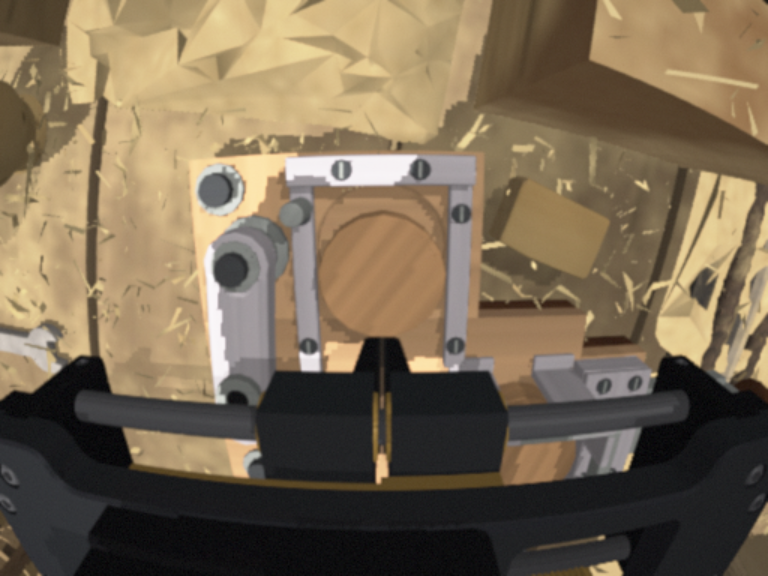

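About 10 mm remain: the blank's top is at (381,275), and a crescent of the pocket rim still shows at (381,195). I'll take smaller steps.

Emit:
play_rows --pt "0.004 0 -0.001 0 0 0 0" --pt "0.003 0 0 0 0 0 0" --pt "0.002 0 0 0 0 0 0"

```text
t: 9.5
eef_pos: [522.3, 204.3, 44.0]
tcp_rot: [3.141, -0.004, 0.193]
ft_force: [0.6, -0.6, -0.0]
opening: 0.003
```

```bash
python3 - <<'E'
from cell import *; from h import *
import cv2
s=state(); print(jig(s["eef_pos"]),s["tcp_rot"],s["ft_force"])
c=read_camera("wrist");cv2.imwrite("pics/w7.png",cv2.resize(c["img"][:,:,::-1],None,fx=1.5,fy=1.5))
E
```

```text
[51.3 58.2 44. ] [ 3.14144499 -0.00388025  0.1931654 ] [ 0.64883027 -0.63889431 -0.02526573]
```

View pics/w7.png

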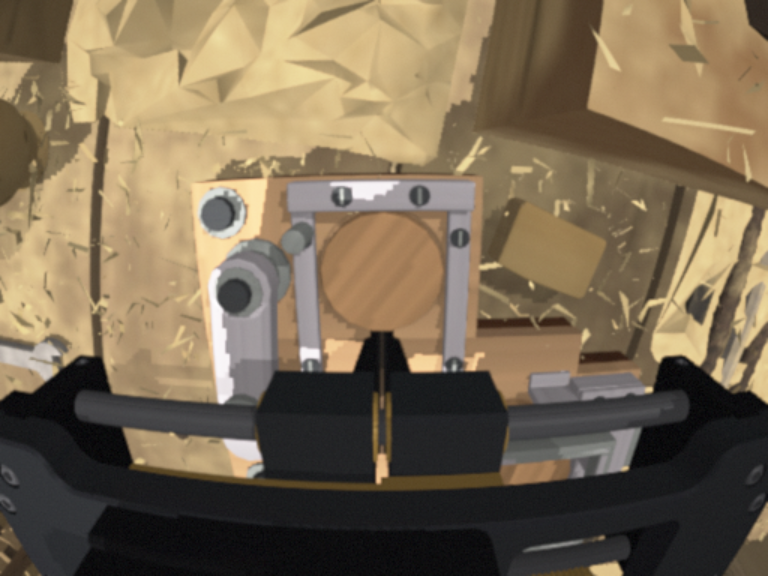

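The blank's radius shrank from 64 to 62 px and its near edge moved away from the fingertips, which suggests it dropped. I'll back off and look from higher up.

Emit:
play_rows --pt "-0.006 0 0 0 0 0 0" --pt "-0.015 0 0 0 0 0 0" --pt "-0.02 0 -0.02 0 0 0 0" --pt "-0.03 0 -0.03 0 0 0 0" --pt "0 0 -0.03 0 0 0 0" --pt "0 0 0 0 0 0 0"

```text
t: 10.15
eef_pos: [446.7, 189.4, 124.7]
tcp_rot: [3.141, -0.0, 0.193]
ft_force: [0.9, -0.9, -0.7]
opening: 0.005
```

```bash
python3 - <<'E'
from cell import *; from h import *
import cv2,pickle
s=state(); print(jig(s["eef_pos"]),s["tcp_rot"],s["ft_force"])
c=read_camera("wrist");pickle.dump(c,open("w8.pkl","wb"));cv2.imwrite("pics/w8.png",cv2.resize(c["img"][:,:,::-1],None,fx=1.5,fy=1.5))
for q in [(85,58.75,35),(85,58.75,40)]:
  for dx in (-24,24):
    j=(q[0]+dx,q[1],q[2]);X=np.array([483.2+.981*j[0]-.194*j[1],137.3+.194*j[0]+.981*j[1],j[2]]); print(j,proj(c,X,True)*1.5)
  for dy in (-24,24):
    j=(q[0],q[1]+dy,q[2]);X=np.array([483.2+.981*j[0]-.194*j[1],137.3+.194*j[0]+.981*j[1],j[2]]); print(j,proj(c,X,True)*1.5)
E
```

```text
[-25.7  58.2 124.7] [ 3.14119801e+00 -3.37012150e-04  1.93091835e-01] [ 0.9063963  -0.86716172 -0.67213249]
(61, 58.75, 35) [379.6653026  143.88346881]
(109, 58.75, 35) [379.41806736  58.40752154]
(85, 34.75, 35) [423.81206147 101.07815863]
(85, 82.75, 35) [335.29195884 101.39837811]
(61, 58.75, 40) [379.63456546 143.68008797]
(109, 58.75, 40) [379.38266263  56.49351171]
(85, 34.75, 40) [424.69313032 100.01254571]
(85, 82.75, 40) [334.34596969 100.34143449]
```

View pics/w8.png

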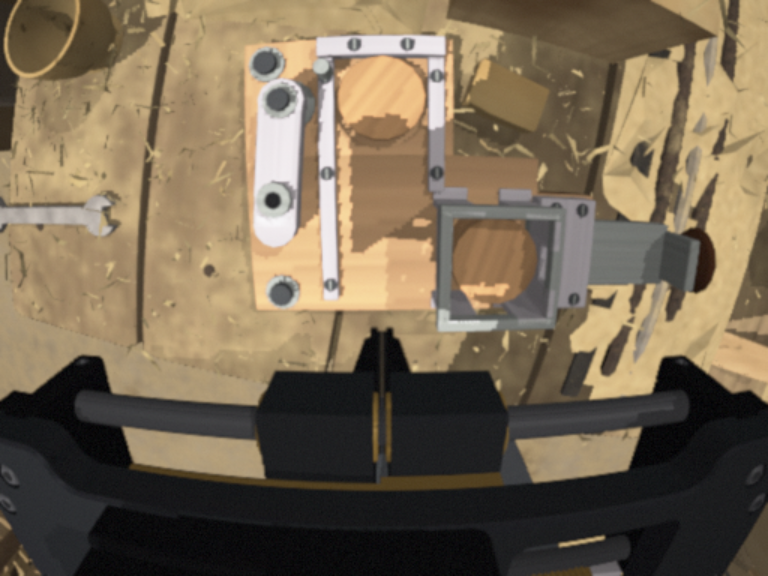

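```bash
python3 - <<'E'
import cv2,pickle
c=pickle.load(open("w8.pkl","rb")); a=c["img"][15:115,190:320,::-1]
cv2.imwrite("pics/w8z.png",cv2.resize(a,None,fx=6,fy=6,interpolation=cv2.INTER_CUBIC))
E
```

```text
(no output)
```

View pics/w8z.png

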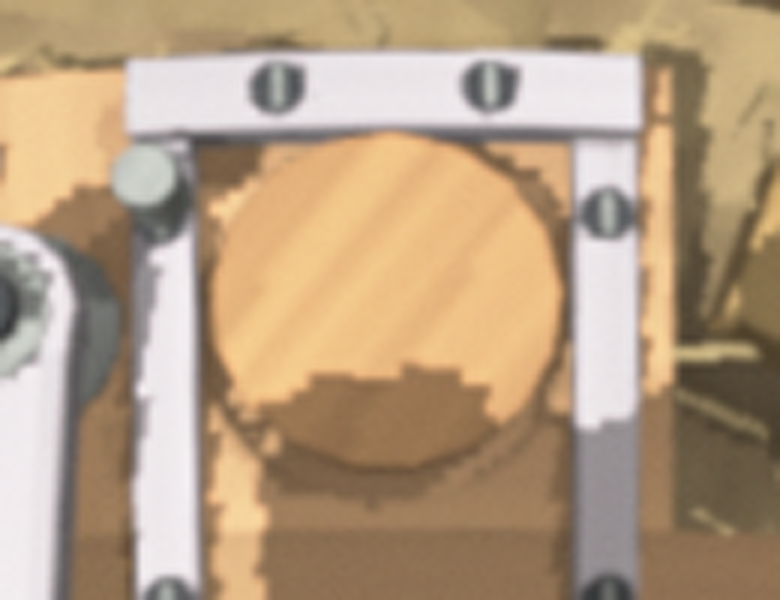

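The blank's width implies a top height of about 33–35 mm, and the near pocket rim shows clear of it, so it looks seated. I'll take a second view on the way to the swing arm to triangulate it.

Emit:
play_rows --pt "0.0 0 -0.03 0 0 0 0" --pt "0.03 -0.04 0 0 0 0 0" --pt "0.03 -0.04 0 0 0 0 0" --pt "0 -0.025 0 0 0 0 0" --pt "0 0 0 0 0 0 0" --pt "0 0 0 0 0 0 0"

```text
t: 10.8
eef_pos: [484.1, 306.3, 148.1]
tcp_rot: [3.14, 0.008, 0.191]
ft_force: [-1.0, -0.0, 0.5]
opening: 0.005
```

```bash
python3 - <<'E'
from cell import *; from h import *
import cv2,pickle
s=state(); print(jig(s["eef_pos"]),s["tcp_rot"],s["ft_force"])
c=read_camera("wrist");pickle.dump(c,open("w9.pkl","wb"));cv2.imwrite("pics/w9.png",cv2.resize(c["img"][:,:,::-1],None,fx=1.5,fy=1.5))
j=(85,58.75,35);X=np.array([483.2+.981*j[0]-.194*j[1],137.3+.194*j[0]+.981*j[1],j[2]]); p=proj(c,X,True); print(p*1.5)
x,y=(p-[60,50]).astype(int);x=max(x,0);y=max(y,0);print(x,y);cv2.imwrite("pics/w9z.png",cv2.resize(c["img"][y:y+100,x:x+120,::-1],None,fx=6,fy=6,interpolation=cv2.INTER_CUBIC))
E
```

```text
[ 33.7 165.6 148.1] [3.14005238 0.00832788 0.19082832] [-0.96135237 -0.02092613  0.47022624]
[549.23573499 204.47047579]
306 86
```

View pics/w9.png

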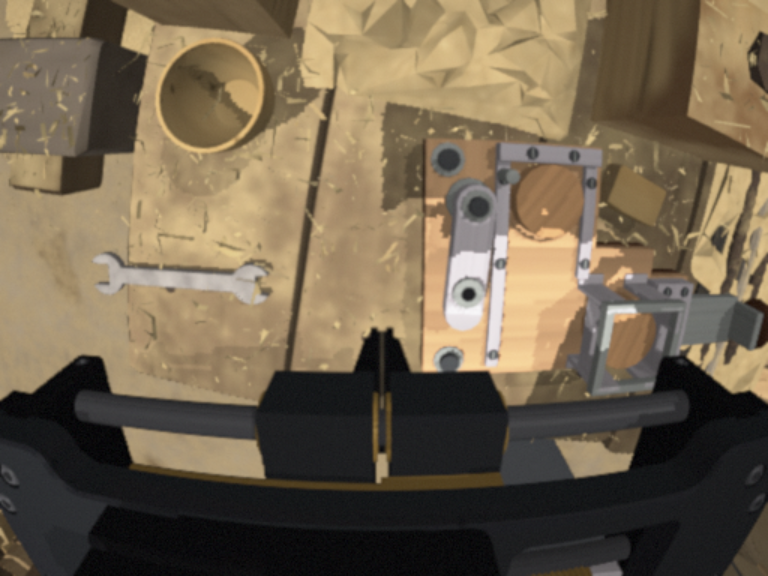

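View pics/w9z.png

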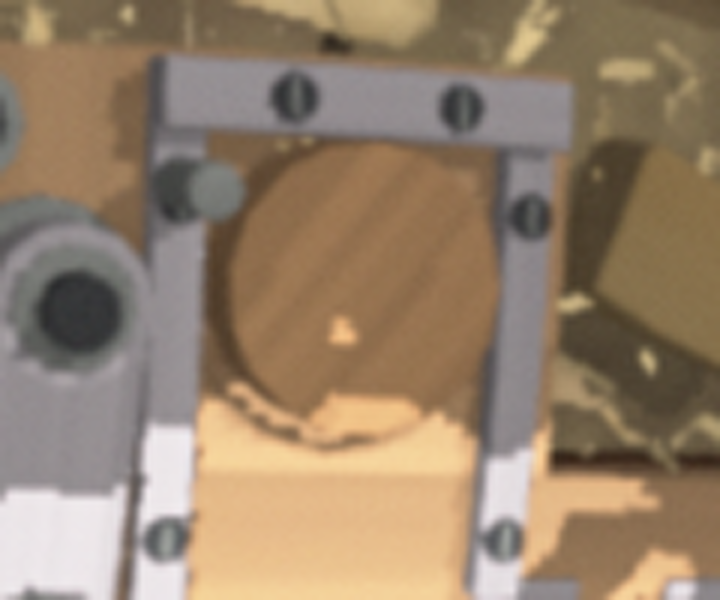

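```bash
python3 - <<'E'
from h import *
import pickle
a=pickle.load(open("w8.pkl","rb"));b=pickle.load(open("w9.pkl","rb"))
h=lambda x,y,s,o:((x+.5)/s-.5+o[0],(y+.5)/s-.5+o[1])
p,e=tri([ray(a,*h(387.5,301,6,(190,15)),True),ray(b,*h(365,290,6,(306,86)),True)]);print("blank top",jig(p),e)
# screw on right rail (z~30) reference and stop screw (z~36)
for n,u,v in [("railscrew",(606,213),(530,217)),("stopscrew",(490,87),(461,107)),("stopscrewL",(277,87),(295,97))]:
    p,e=tri([ray(a,*h(*u,6,(190,15)),True),ray(b,*h(*v,6,(306,86)),True)]);print(n,jig(p),e)
# swing arm now
for n,u,v,z in [("pivot",478,206,58),("bush",468,294,56)]: print(n,jig(plane(b,u/1.5,v/1.5,z,True)))
piv=np.array([85,110.75]);r=60;prev=None
for th in list(np.arange(-.1,1.57,.139))+[1.5708]:
    u=np.array([-np.cos(th),-np.sin(th)]);n=np.array([np.sin(th),-np.cos(th)])
    c=piv+r*u-n*(12+10*abs(n[0])+12*abs(n[1])); print(round(th,2),c.round(1),(None if prev is None else (c-prev).round(1)));prev=c
E
```

```text
blank top [87.2 57.8 33.1] 0.06084420522345771
railscrew [100.5  27.7  31.2] 0.10947056809149672
stopscrew [117.5  43.9  36.2] 0.06397949825494059
stopscrewL [117.2  72.6  37.1] 0.05352655061662576
pivot [ 85.5 110.9  58. ]
bush [ 32.9 114.   56. ]
-0.1 [ 27.8 141.6] None
0.04 [ 24.1 132.8] [-3.7 -8.8]
0.18 [ 21.4 125.3] [-2.7 -7.5]
0.32 [ 19.7 117.2] [-1.7 -8.1]
0.46 [ 19.2 108.7] [-0.6 -8.5]
0.6 [19.9 99.9] [ 0.7 -8.8]
0.73 [22.  91.1] [ 2.1 -8.9]
0.87 [25.5 82.4] [ 3.5 -8.7]
1.01 [30.4 74.1] [ 5.  -8.3]
1.15 [36.8 66.6] [ 6.4 -7.5]
1.29 [44.4 60. ] [ 7.6 -6.6]
1.43 [53.2 54.7] [ 8.7 -5.3]
1.57 [62.8 50.8] [ 9.6 -3.9]
1.57 [63.  50.7] [ 0.2 -0.1]
```

The blank's top triangulates to z ≈ 33, against 40 on the deck and 35 seated. The rail reads 31 and the stop 36.5, both about as they should be, so the blank is down at about jig (87,58). Now I'll lower the fingers beside the swing arm.

Emit:
play_rows --pt "-0.003 0 0.03 0 0.008 -0.003 0" --pt "-0.002 0 0.03 0 0 0 0" --pt "0 0 0.02 0 0 0 0" --pt "0 0 0.0 0 0 0 0"

```text
t: 11.25
eef_pos: [478.6, 300.6, 65.3]
tcp_rot: [3.14, 0.001, 0.19]
ft_force: [-0.6, -0.1, 1.2]
opening: 0.005
```

```bash
python3 - <<'E'
from cell import *; from h import *
s=state(); print(jig(s["eef_pos"]),s["tcp_rot"],s["ft_force"])
E
```

```text
[ 27.2 161.1  65.3] [3.13962112e+00 8.29037689e-04 1.89725779e-01] [-0.6114585  -0.10545798  1.24579389]
```

Emit:
play_rows --pt "0 0.0 0.008 0 0 -0.003 0" --pt "0 0.009 0 0 0 0 0" --pt "0 0.009 0 0 0 0 0" --pt "-0.003 0.008 0 0 0 0 0" --pt "-0.003 0.008 0 0 0 0 0" --pt "-0.002 0.008 0 0 0 0 0"

```text
t: 11.85
eef_pos: [480.4, 253.5, 60.0]
tcp_rot: [3.141, -0.004, 0.191]
ft_force: [0.9, 1.9, -0.0]
opening: 0.005
```

```bash
python3 - <<'E'
from cell import *; from h import *
s=state(); print(jig(s["eef_pos"]),s["tcp_rot"],s["ft_force"])
E
```

```text
[ 19.8 114.5  60. ] [ 3.14057676 -0.00365549  0.19147386] [ 0.92957377  1.91291925 -0.00493707]
```

Contact made (1.9 N), and the fingers are following the arc.

Emit:
play_rows --pt "0 0.008 0.003 0 0 0 0" --pt "0.001 0.008 0 0 0 0 0" --pt "0.002 0.008 0 0 0 0 0" --pt "0.003 0.008 0 0 0 0 0" --pt "0.005 0.008 0 0 0 0 0"

```text
t: 12.35
eef_pos: [499.6, 212.8, 57.4]
tcp_rot: [3.141, -0.004, 0.192]
ft_force: [-0.6, 0.6, -0.8]
opening: 0.007
```

```bash
python3 - <<'E'
from cell import *; from h import *
s=state(); print(jig(s["eef_pos"]),s["tcp_rot"],s["ft_force"])
E
```

```text
[30.7 70.9 57.4] [ 3.14079046 -0.00353378  0.19153807] [-0.61007982  0.58039107 -0.75993039]
```

Emit:
play_rows --pt "0.007 0.006 0 0 0 0 0" --pt "0.008 0.005 0 0 0 0 0" --pt "0.008 0.004 0 0 0 0 0" --pt "0.005 0.002 0 0 0 0 0"

```text
t: 12.75
eef_pos: [533.5, 199.5, 57.4]
tcp_rot: [3.141, -0.003, 0.19]
ft_force: [-0.8, 0.7, 0.5]
opening: 0.006
```

```bash
python3 - <<'E'
from cell import *; from h import *
import cv2
s=state(); print(jig(s["eef_pos"]),s["tcp_rot"],s["ft_force"])
c=read_camera("wrist");cv2.imwrite("pics/w10.png",cv2.resize(c["img"][:,:,::-1],None,fx=1.5,fy=1.5))
E
```

```text
[61.4 51.2 57.4] [ 3.14066389e+00 -2.94254921e-03  1.90463118e-01] [-0.80464891  0.74403034  0.47592626]
```

View pics/w10.png

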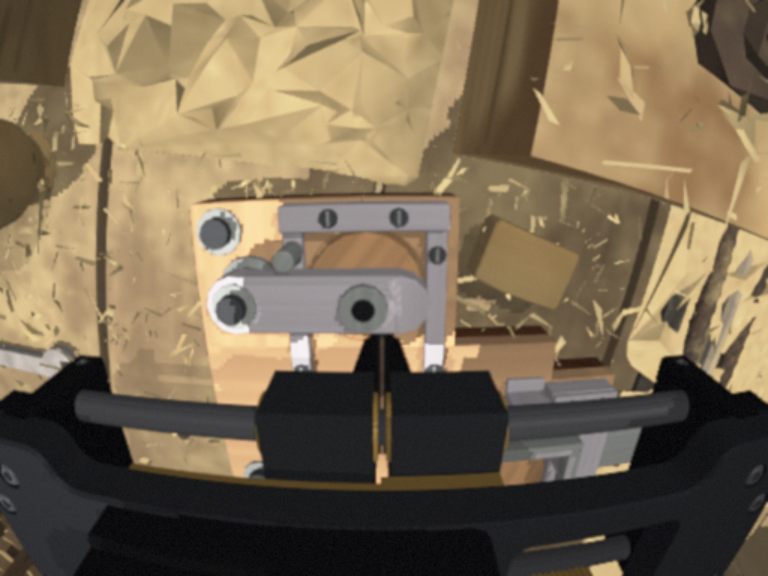

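The bar is almost at its stop, with the pivot at (233,308) and the bush at (363,310). I'll push until the force rises.

Emit:
play_rows --pt "0.003 0 0 0 0 0 0" --pt "0.003 0 0 0 0 0 0"

```text
t: 13.0
eef_pos: [534.4, 199.6, 56.7]
tcp_rot: [3.14, 0.011, 0.191]
ft_force: [-17.7, -4.3, 13.7]
opening: 0.002
```

Emit:
play_rows --pt "0.002 0 0 0 0 0 0" --pt "0.001 0 0 0 0 0 0"

```text
t: 13.2
eef_pos: [534.1, 199.7, 56.6]
tcp_rot: [3.139, 0.019, 0.192]
ft_force: [-3.2, -1.4, 2.2]
opening: 0.005
```

The stop is reached: 17.7 N with no further travel. I'll retreat and verify.

Emit:
play_rows --pt "0 0 0 0 0 0 0" --pt "-0.004 0 0 0 0 0 0" --pt "-0.012 0 0 0 0.015 0 0" --pt "-0.02 0 -0.02 0 0 0 0" --pt "-0.03 0 -0.04 0 0 0 0" --pt "-0.03 0 -0.03 0 0 0 0" --pt "0 0 0 0 0 0 0" --pt "0 0 0 0 0 0 0"

```text
t: 14.0
eef_pos: [437.4, 181.9, 148.9]
tcp_rot: [3.139, -0.001, 0.193]
ft_force: [0.5, -0.9, 0.1]
opening: 0.007
```

```bash
python3 - <<'E'
from cell import *; from h import *
import cv2
s=state(); print(jig(s["eef_pos"]),s["tcp_rot"],s["ft_force"])
c=read_camera("wrist");cv2.imwrite("pics/w11.png",c["img"][:,:,::-1])
cv2.imwrite("pics/w11z.png",cv2.resize(c["img"][:240,120:500,::-1],None,fx=2.1,fy=2.1,interpolation=cv2.INTER_CUBIC))
a=read_camera("scene")["img"][80:260,110:360,::-1]; cv2.imwrite("pics/scene11.png",cv2.resize(a,None,fx=3,fy=3,interpolation=cv2.INTER_CUBIC))
E
```

```text
[-36.3  52.6 148.9] [ 3.13940619e+00 -1.21618139e-03  1.92902575e-01] [ 0.48162498 -0.90140564  0.13747179]
```

View pics/w11z.png

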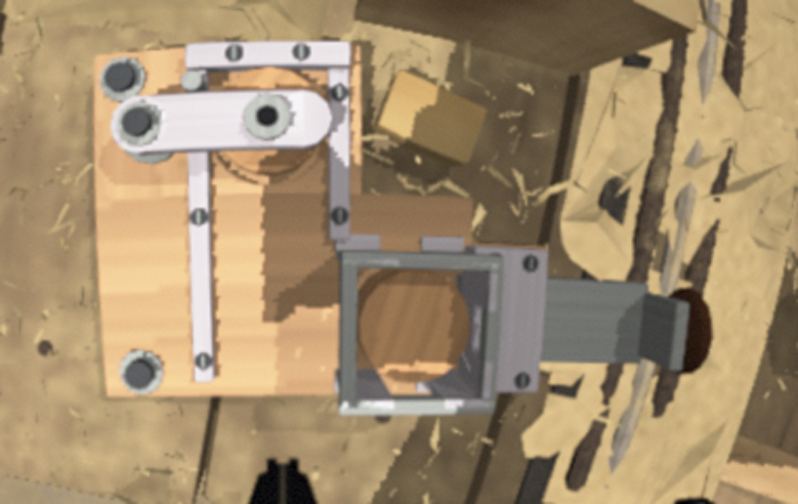

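View pics/scene11.png

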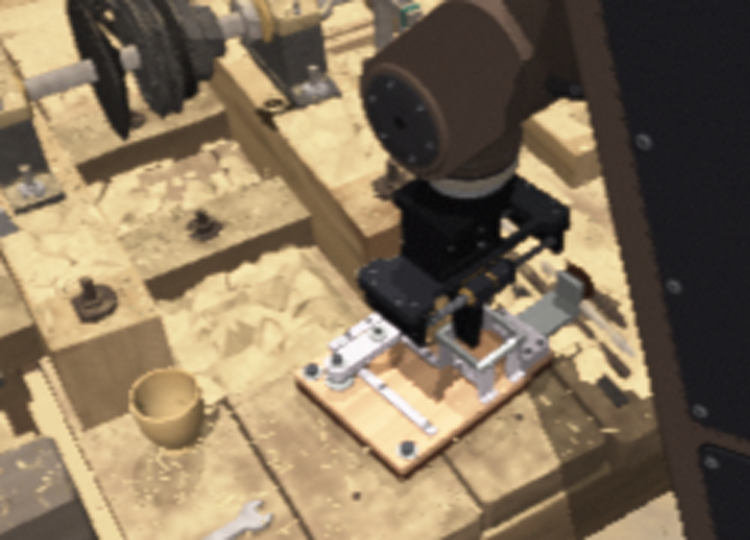

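```bash
python3 - <<'E'
from cell import *; from h import *
c=read_camera("wrist")
f=lambda u,v,z: jig(plane(c,(u+.5)/2.1-.5+120,(v+.5)/2.1-.5,z,True))
p=f(135,122,58);b=f(267,116,56);d=b-p;print(p,b,"swing",np.arctan2(-d[1],-d[0]))
print("disc3",f(413,326,56),"offcut etc ok; knob",f(709,330,48))
E
```

```text
[ 84.4 109.9  58. ] [85.  57.9 56. ] swing 1.582334276312356
disc3 [ 0.9 -1.3 56. ] offcut etc ok; knob [   2.2 -159.2   48. ]
```

Swing measures 1.58, the bush is over the pocket at (85,58), and the stack sits at (1,−1) with its top at z 56. The knob is out and the robot is clear, so I'm handing in.

```bash
python3 - <<'E'
from cell import *
print(job_done())
E
```

```text
the job is handed in; nothing more can be done
None
```

I ran the whole sequence and handed the job in at about 14 s of the 54 s allowed; the hand-in gives no verdict. I pressed the plunger to its hard stop once and let it spring back. I then nudged the ejected blank along the lane into the pocket and pushed the swing arm round to its stop.

**Last checks:**
- **Blank in pocket:** From two wrist views taken before the arm swung over it, the top came out at z ≈ 33 mm, against 35 expected when seated and 40 on the deck. Its centre was at about (87, 58), which is 2 mm from the pocket's centre. I didn't re-measure the blank under the bush.
- **Swing arm:** It read 1.58 rad, with the force rising to about 18 N at the stop. The bush was at (85, 58), over the pocket.
- **Other two blanks:** The top one was at about (1, −1) in the tower, assuming it lay at its dropped height. I couldn't measure the lower one directly, because the top one hides it.
- **Bystanders:** The offcut, cup and spanner looked undisturbed in the last pictures. The wedge and the two eight-sided blanks were last seen in place after the plunger press, and the arm didn't go back near them.

**One mismatch:** The knob's outer face read y ≈ −159 mm against −148 at rest. I put that down to picking its upper rim and projecting it at mid-height, because the pictures show the plunger fully out.

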